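Lay the cookbook down on the mat

TASK

The thick cookbook stands on the worktop a little beyond one end of the dark grey mat. Without ever picking it up, push it low down so that it slides, still standing, until its whole foot is on that end of the mat; then push it near its top so that it topples towards the other end and comes to lie flat with the whole book on the mat. Leave the canister, mug, mill, jar and salt shaker standing where they are, and finish with the gripper clear.

Things in the scene. Friction and masses are not known exactly. Their poses are not given: they have to be found in the camera images.
- mat: Dark slate-grey rectangular mat, 200 mm (its x) by 270 mm (its y), 1 mm thick, fixed flat on the worktop and flush for practical purposes (things slide over its edge without a step). Origin at its centre on the worktop, z up. Its long axis is y, roughly the robot's left-right; the book starts beyond either the +y or the -y end.
- book: Dark brown hardback cookbook, rigid, 140 mm wide (x), 50 thick (y), 180 tall (z), 0.4 to 0.8 kg. Origin: centre of its foot; z up as it stands. Starts 20 to 60 mm beyond an end of the mat, covers facing along the mat's y within 0.15 rad. Friction 0.5 to 0.7: pushed below 30 mm it slides; pushed high it tips over its far foot edge, which stays put, and falls by itself past 0.27 rad.
- book_mid (a point): Centre of the book, 90 mm above its foot.
- book_foot_l (a point): Foot end of the book, middle of its thickness, at x = -70 mm, z = 0 (spine side).
- book_foot_r (a point): Foot end of the book, middle of its thickness, at x = +70 mm, z = 0.
- book_head_l (a point): Top end of the book, middle of its thickness, at x = -70 mm, z = 180 mm.
- book_head_r (a point): Top end of the book, middle of its thickness, at x = +70 mm, z = 180 mm.
- canister: White ceramic storage canister with a wooden lid, diameter 72 mm, 130 mm tall, standing beyond the other end of the mat from the book. Origin at the centre of its base. To be left alone.
- mug: White mug, 78 mm across, 92 mm tall, with a handle, beyond the mat's far (+x) side. Origin at the centre of its base. To be left alone.
- mill: Turned wooden pepper mill, 52 mm across, 160 mm tall, beyond the mat's far (+x) side. Origin at the centre of its base. To be left alone.
- jar: Small glass jar with a steel lid, 52 mm across, 85 mm tall, on the mat's near (robot) side. Origin at the centre of its base. To be left alone.
- salt: Steel salt shaker, 42 mm across, 68 mm tall, on the mat's near (robot) side. Origin at the centre of its base. To be left alone.

How it is judged:
By the outcome, as a careful person would: the job done as asked, in the order asked, and still so for the second after the job is handed in, with the robot touching nothing.
It also fails if it takes over 54 s, if anything falls off the work surface, if the arm or the gripper's body presses on something with over 40 N, if the wrist force passes 120 N, or if a joint passes its speed limit or range.

ROBOT

A 7-joint arm with a two-finger parallel gripper is mounted at the origin on the work surface. World frame = base frame: x ahead of the robot, y to its left, z up, the work surface at z = 0. Lengths are in m, angles in rad, forces in N, time in s.
With the tool pointing down it reaches from about 0.4 to 0.875 m from the base axis. Payload 19.3 kg.
Tool frame: the origin (TCP) lies midway between the tips of the shut fingers; the grasp point (between the pads) lies 19 mm behind it; z points along the fingers, y is the line along which they close (so a half turn about z gives the same grasp; the last joint's range is limited). The gripper opens to 85 mm and grips with 20 to 120 N. Pads are 22 mm wide; open, the fingers measure 114 mm over their backs; the gripper's body (76 mm by 85 mm) begins 54 mm behind the grasp point. The pads swing forward as they close: fully open they stand 13 mm farther back than shut.
Start: joints at [-1.403, 0.521, -0.036, 1.599, 0.021, 1.021, -0.113], TCP at [0.147, 0.607, 0.231] pointing down, gripper open.
Joint ranges: [-2.91, 2.91], [-0.3, 2.13], [-1.5, 1.42], [0.17, 2.43], [-1.26, 4.41], [0.16, 1.93], [-2.52, 2.52]. Speed limits (rad/s): [1.89, 1.89, 2.39, 2.39, 3.01, 3.01, 3.01].

INTERFACE

Orientations are given as [roll, pitch, yaw] about the fixed x, y, z axes, in that order (R = Rz(yaw) Ry(pitch) Rx(roll)).
In Python, from workcell import bot gives the robot as it stands.
- The arm moves only by the tool nudge_tcp, called after "Request:" as name(argument=value, ...), one argument or row to a line, values as JSON. Schema: {"type":"object","properties":{"increments":{"type":"array","items":{"type":"array","prefixItems":[{"type":"number"},{"type":"array","items":{"type":"number"},"minItems":3,"maxItems":3},{"type":"array","items":{"type":"number"},"minItems":3,"maxItems":3}],"minItems":3,"maxItems":3},"minItems":1,"maxItems":5},"grip_n":{"type":"number"},"only":{"type":"string"},"quiet":{"type":"boolean"},"lines":{"type":"string"}},"required":["increments"],"additionalProperties":false}. increments is a list of rows, 1 to 5 of them, each written [opening, [dx, dy, dz], [rx, ry, rz]]: the finger opening in m, then dx, dy, dz in m, then a rotation vector rx, ry, rz in rad; each row is the pose to reach, as a shift and turn from the pose commanded when the call began, along the tool's axes at that moment; what a row does not reach only later rows make up. A row lasts 1/8 s, in which the tool goes at most 0.0625 m and 0.188 rad, less where a joint would pass 70% of its speed; a pose out of reach is approached as far as the arm can. The fingers move at their own pace and stop on an object; grip_n is the grip in N (left out, the last holds). Time passes only in rows, so rows that do not move let the fingers close. The tool returns the time, the measured TCP pose, the force, the opening and the grip force at its end. only (a regular expression) keeps the lines of the reply that match it, lines (a string "A,B") keeps lines A to B, and quiet returns only ok. Input that does not fit is refused with a message, and nothing moves.
- bot.observe(): the state, without advancing time (a new reading comes with each control period).
- bot.grab_frame(name): name is "scene" or "top"; returns the picture (384x512x3 uint8, blue, green, red); there is no depth.
- bot.calibration(name): a dict with "vfov" (degrees; the focal length in pixels is half the picture's height over the tangent of half this angle, whatever the lens; pixels are square), "cx", "cy" (the principal point, pixels), "eye" and "attitude" of the camera in the world. Camera axes: x right, y down, z forward; pixel columns grow to the right and rows downward; lengths in m; the calibration is good to about 2 mm. A picture is of the moment at which its call begins. calibration takes no time and is no camera call.
- bot.job_done(): hands the job in; it is judged then, once.
The state is a dict: "clock": time; "qpos": joint angles; "qd": joint speeds; "joint_efforts": joint torques, N m; "position": TCP position; "tool_rot": TCP orientation; "force": force on the tool from outside, world axes, zero at the start; "moment": the same for the moment, N m; "grip_width": finger opening in m; "finger_force": force on a finger pad.
Only numpy, scipy, OpenCV 4.12 (cv2) and the standard library are available. Lean on these libraries where they do the work, as an engineer would, in place of code of your own. Each camera call takes 0.05 s, during which the arm holds its last target. There are 200 camera calls.

## Working session

There is one attempt and no reset: what is moved stays moved. The work goes in short steps, Python scripts to look and compute and a tool call to move; the robot and the scene stay as the last step left them, time stands still between calls to the robot, and variables do not carry over. Pictures are saved under pics/ and viewed, at most 10 in all, crops included, and the job is handed in when it is done.

```bash
ls; mkdir -p pics
```

Run:
```python
from workcell import bot
import cv2
for n in("scene","top"):
    cv2.imwrite(f"pics/{n}0.png",bot.grab_frame(n)); print(n,bot.calibration(n))
s=bot.observe(); print(s)
```

```text
pics
workcell.py
scene {'vfov': 57.841250910546826, 'cx': 254.077700066344, 'cy': 194.2907100458903, 'eye': array([1.16315266, 0.11381432, 0.6617618 ]), 'attitude': array([-2.28224561, -0.00680055,  1.75250429])}
top {'vfov': 57.92067926423448, 'cx': 251.13654236097796, 'cy': 188.70270754633705, 'eye': array([ 4.42638821e-01, -2.07798525e-05,  7.73856664e-01]), 'attitude': array([-2.98750024,  0.00337339, -1.57410269])}
{'clock': 0.1, 'qpos': array([-1.40318354,  0.52198308, -0.03635765,  1.59996378,  0.02119384,
        1.02106357, -0.11279526]), 'qd': array([-6.43753754e-04, -1.31121166e-04, -6.69513995e-04, -1.39712265e-03,
       -1.91581856e-03, -1.56224228e-04,  2.18784508e-06]), 'joint_efforts': array([ 4.17231189e-03, -9.28487921e+01,  1.98378079e+00, -3.70539486e+01,
        1.80305913e-02,  5.22073169e-03, -2.57729488e-05]), 'position': array([0.14717847, 0.60711204, 0.23076049]), 'tool_rot': array([-3.14056063e+00,  5.09840019e-05,  2.90379687e+00]), 'force': array([ 0.43231465,  0.11168078, -0.01434809]), 'moment': array([-0.0587772 ,  0.00320631, -0.02450567]), 'finger_force': 0.0, 'grip_width': 0.08523890280487637}
```

View pics/scene0.png

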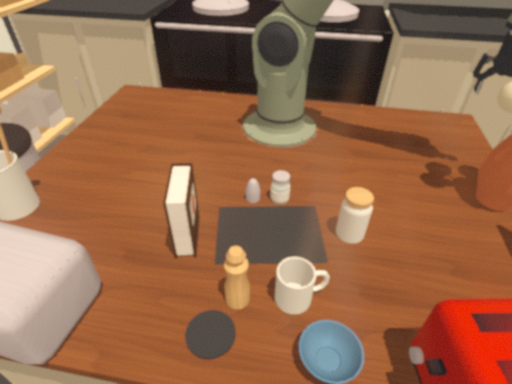

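View pics/top0.png

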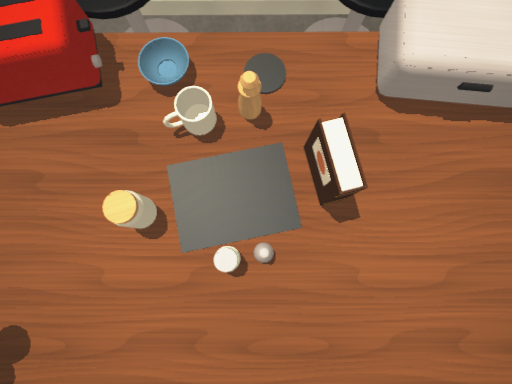

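The top view shows the mat at about cols 168–300, rows 144–250. The book is beyond its -y (right) end, with its white page block at about (322–362, 118–195). The canister is at the +y end, the mug and mill on the far side, and the jar and salt on the near side. Next I measure these.

Create h.py:
```python
import numpy as np, cv2
from scipy.spatial.transform import Rotation as Ro
from workcell import bot
def cam(n):
    c=bot.calibration(n); return c, Ro.from_euler('xyz',c['attitude']).as_matrix(), 192/np.tan(np.radians(c['vfov'])/2)
def ray(n,px,z):
    c,R,f=cam(n); p=np.atleast_2d(np.asarray(px,float)); d=np.c_[(p[:,0]-c['cx'])/f,(p[:,1]-c['cy'])/f,np.ones(len(p))]@R.T
    return c['eye']+d*((z-c['eye'][2])/d[:,2])[:,None]
def proj(n,P):
    c,R,f=cam(n); q=(np.atleast_2d(P)-c['eye'])@R; return np.c_[q[:,0]/q[:,2]*f+c['cx'],q[:,1]/q[:,2]*f+c['cy']]
def big(mask,box):
    m=np.zeros_like(mask); x0,y0,x1,y1=box; m[y0:y1,x0:x1]=mask[y0:y1,x0:x1]
    m=cv2.morphologyEx(m,cv2.MORPH_OPEN,np.ones((3,3),np.uint8))
    return max(cv2.findContours(m,cv2.RETR_EXTERNAL,cv2.CHAIN_APPROX_NONE)[0],key=cv2.contourArea)
```

Run:
```python
from h import *
np.set_printoptions(precision=4,suppress=True)
im=cv2.imread('pics/top0.png'); hsv=cv2.cvtColor(im,cv2.COLOR_BGR2HSV)
def rect(n,c,z):
    w=ray(n,c[:,0,:],z)[:,:2].astype(np.float32); r=cv2.minAreaRect(w); b=cv2.boxPoints(r); return r,b
mat=((hsv[...,1]<70)&(hsv[...,2]<100)).astype(np.uint8)*255
c=big(mat,(150,130,310,260)); print('mat',cv2.contourArea(c),rect('top',c,0.001))
pg=((hsv[...,1]<60)&(hsv[...,2]>170)).astype(np.uint8)*255
c=big(pg,(320,100,380,205)); print('pages',rect('top',c,0.178))
bk=((hsv[...,2]<60)).astype(np.uint8)*255
c=big(bk,(300,100,380,215)); print('dark',cv2.contourArea(c),c[:,0].min(0),c[:,0].max(0))
# book foot corners on mat side in top picture
print('px scale',np.linalg.norm(np.diff(ray('top',[[250,190],[260,190]],0),axis=0))/10)
for n,p,z in(('canister',(120,207),.13),('jar',(228,259),.085),('salt',(264,250),.068),('mill',(249,76),.16),('mug',(194,104),.092)): print(n,ray('top',[p],z)[0])
big_=cv2.resize(im[90:260,150:390],None,fx=3.3,fy=3.3,interpolation=cv2.INTER_CUBIC); cv2.imwrite('pics/crop.png',big_)
```

```text
mat 20.0 (((0.4830421209335327, -0.10150352120399475), (0.008867369033396244, 0.01339319534599781), 88.67405700683594), array([[ 0.4762, -0.1058],
       [ 0.4896, -0.1061],
       [ 0.4898, -0.0972],
       [ 0.4764, -0.0969]], dtype=float32))
pages (((0.5981524586677551, -0.1583603024482727), (0.12757867574691772, 0.03854769095778465), 13.878166198730469), array([[ 0.5316, -0.1549],
       [ 0.5408, -0.1924],
       [ 0.6647, -0.1618],
       [ 0.6555, -0.1243]], dtype=float32))
dark 1320.5 [305 124] [338 204]
px scale 0.0022557886780215355
canister [0.5091 0.2465 0.13  ]
jar [0.4112 0.0475 0.085 ]
salt [ 0.4279 -0.0234  0.068 ]
mill [0.7531 0.0051 0.16  ]
mug [0.7263 0.1195 0.092 ]
```

View pics/crop.png

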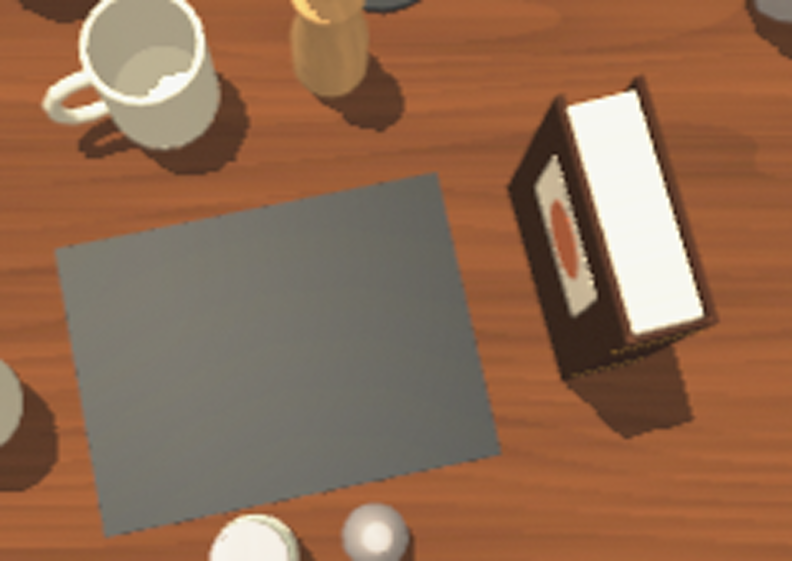

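The crop shows the mat corners at about (56,250), (437,174), (500,453) and (106,537). The mat-side foot edge of the book runs from (510,187) to (562,378). Now I refine these.

Run:
```python
from h import *
np.set_printoptions(precision=4,suppress=True)
im=cv2.imread('pics/top0.png'); hsv=cv2.cvtColor(im,cv2.COLOR_BGR2HSV)
mat=((hsv[...,1]<70)&(hsv[...,2]<150)).astype(np.uint8)*255
c=big(mat,(150,130,303,256)); w=ray('top',c[:,0,:],.001)[:,:2].astype(np.float32); r=cv2.minAreaRect(w); print('mat',r); print(cv2.boxPoints(r))
F=ray('top',np.array([[510,187],[562,378]])/3.3+[149.65,89.65],0); print('foot mat side',F, np.linalg.norm(F[0]-F[1]))
H=ray('top',np.array([[558,97],[640,78],[717,320],[632,352]])/3.3+[149.65,89.65],.18); print('head corners',H, np.linalg.norm(np.diff(H,axis=0),axis=1))
d=F[0]-F[1]; print('angle',np.degrees(np.arctan2(d[1],d[0])))
d=H[1]-H[2]; print(np.degrees(np.arctan2(d[1],d[0])),H.mean(0))
```

```text
mat ((0.5466158390045166, 0.04351027309894562), (0.1997985541820526, 0.2692408859729767), 11.464200973510742)
[[ 0.422   0.1556]
 [ 0.4755 -0.1083]
 [ 0.6713 -0.0686]
 [ 0.6178  0.1953]]
foot mat side [[ 0.661  -0.1202  0.    ]
 [ 0.5271 -0.1519  0.    ]] 0.13759102627074127
head corners [[ 0.6604 -0.1195  0.18  ]
 [ 0.6709 -0.1644  0.18  ]
 [ 0.5378 -0.1989  0.18  ]
 [ 0.521  -0.1536  0.18  ]] [0.0461 0.1376 0.0483]
angle 13.320716555878759
14.522116661783107 [ 0.5975 -0.1591  0.18  ]
```

Mat: centre (0.547, 0.044), yaw 0.200, size 0.200 x 0.269, which matches. Book: centre (0.599, -0.160), yaw about 0.24, starting about 50 mm off the mat. Its head and foot estimates agree. I'll push with the open fingers spread along the book's width and the tool tilted about 40° so the gripper body stays clear. First I travel over.

Create go.py:
```python
# go.py mx my z tilt : deltas in tool axes to a mat-frame TCP target
import sys
from h import *
C=np.array([.5466,.0435]); a=.200; M=np.array([[np.cos(a),-np.sin(a)],[np.sin(a),np.cos(a)]])
s=bot.observe(); R=Ro.from_euler('xyz',s['tool_rot']); p=s['position']
print('clock',round(s['clock'],2),'mat xy',np.round(M.T@(p[:2]-C),4),'z',round(p[2],4),'F',np.round(s['force'],1),'rotvec err',end=' ')
mx,my,z,t=map(float,sys.argv[1:])
T=Ro.from_euler('xyz',[np.pi,0,np.pi/2+a])*Ro.from_rotvec([0,t,0])
w=np.r_[C+M@[mx,my],z]
print(np.round((R.inv()*T).as_rotvec(),3),'d',np.round(R.inv().apply(w-p),4),'len',round(np.linalg.norm(w-p),3))
```

```text
(no output)
```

Request:
nudge_tcp(
  increments=[
    [0.085, [-0.458, -0.308, -0.09], [0, 0, 0.4]],
    [0.085, [-0.458, -0.308, -0.09], [0, 0, 0.4]],
    [0.085, [-0.458, -0.308, -0.09], [0, 0, 0.4]],
    [0.085, [-0.458, -0.308, -0.09], [0, 0, 0.4]],
    [0.085, [-0.458, -0.308, -0.09], [0, 0, 0.4]],
  ],
)

```text
clock: 0.72
position: [0.3564, 0.3781, 0.2819]
tool_rot: [-3.141, -0.0, 2.504]
force: [0.9, 1.0, -0.1]
grip_width: 0.0848
finger_force: 0.0
```

```bash
python3 go.py 0.011 -0.29 0.31 0
```

```text
clock 0.72 mat xy [-0.1199  0.3657] z 0.2819 F [ 0.9  1.  -0.1] rotvec err [-0.     0.     0.733] d [-0.5749 -0.3415 -0.0281] len 0.669
```

Request:
nudge_tcp(
  increments=[
    [0.085, [-0.575, -0.34, -0.03], [0, 0, 0.73]],
    [0.085, [-0.575, -0.34, -0.03], [0, 0, 0.73]],
    [0.085, [-0.575, -0.34, -0.03], [0, 0, 0.73]],
    [0.085, [-0.575, -0.34, -0.03], [0, 0, 0.73]],
    [0.085, [-0.575, -0.34, -0.03], [0, 0, 0.73]],
  ],
)

```text
clock: 1.35
position: [0.477, 0.0904, 0.2958]
tool_rot: [3.141, -0.0, 1.771]
force: [0.4, 2.1, 0.6]
grip_width: 0.0853
finger_force: 0.0
```

```bash
python3 go.py 0.011 -0.29 0.31 0
```

```text
clock 1.35 mat xy [-0.0589  0.0598] z 0.2958 F [0.4 2.1 0.6] rotvec err [ 0.    -0.     0.001] d [-0.3498  0.0697 -0.0143] len 0.357
```

Request:
nudge_tcp(
  increments=[
    [0.085, [-0.35, 0.07, -0.014], [0, 0, 0]],
    [0.085, [-0.35, 0.07, -0.014], [0, 0, 0]],
    [0.085, [-0.35, 0.07, -0.014], [0, 0, 0]],
    [0.085, [-0.35, 0.07, -0.014], [0, 0, 0]],
    [0.085, [-0.35, 0.07, -0.014], [0, 0, 0]],
  ],
)

```text
clock: 1.98
position: [0.5989, -0.1971, 0.3077]
tool_rot: [-3.141, -0.0, 1.774]
force: [0.7, 0.7, 1.0]
grip_width: 0.085
finger_force: 0.0
```

Request:
nudge_tcp(
  increments=[
    [0.085, [-0.045, 0.01, 0], [0, 0.18, 0]],
    [0.085, [-0.045, 0.01, 0], [0, 0.36, 0]],
    [0.085, [-0.045, 0.01, 0], [0, 0.54, 0]],
    [0.085, [-0.045, 0.01, 0], [0, 0.7, 0]],
    [0.085, [-0.045, 0.01, 0], [0, 0.7, 0]],
  ],
)

```text
clock: 2.6
position: [0.616, -0.24, 0.3042]
tool_rot: [-3.135, -0.705, 1.766]
force: [0.5, 0.1, 0.3]
grip_width: 0.0852
finger_force: 0.0
```

```bash
python3 go.py 0.011 -0.29 0.012 0.7
```

```text
clock 2.6 mat xy [ 0.0117 -0.2917] z 0.3042 F [0.5 0.1 0.3] rotvec err [-0.003 -0.005 -0.004] d [-0.188   0.0007  0.2236] len 0.292
```

Request:
nudge_tcp(
  increments=[
    [0.085, [-0.176, 0, 0.21], [0, 0, 0]],
    [0.085, [-0.176, 0, 0.21], [0, 0, 0]],
    [0.085, [-0.176, 0, 0.21], [0, 0, 0]],
    [0.085, [-0.176, 0, 0.21], [0, 0, 0]],
    [0.085, [-0.176, 0, 0.21], [0, 0, 0]],
  ],
)

```text
clock: 3.22
position: [0.6164, -0.2353, 0.0314]
tool_rot: [-3.138, -0.701, 1.773]
force: [-1.0, -0.5, 0.7]
grip_width: 0.085
finger_force: 0.0
```

```bash
python3 go.py 0.011 -0.275 0.004 0.7
python3 -c "
from h import *
for n in('scene','top'): cv2.imwrite(f'pics/{n}1.png',bot.grab_frame(n))
a,b=[cv2.imread(f'pics/{n}1.png') for n in('scene','top')]
cv2.imwrite('pics/c1.png',np.hstack([cv2.resize(a[130:290,90:290],None,fx=2,fy=2),cv2.resize(b[80:240,240:440],None,fx=2,fy=2)]))"
```

```text
clock 3.23 mat xy [ 0.013  -0.2871] z 0.0314 F [-1.  -0.5  0.7] rotvec err [-0.005 -0.001  0.002] d [-0.0084 -0.0019  0.0287] len 0.03
```

View pics/c1.png

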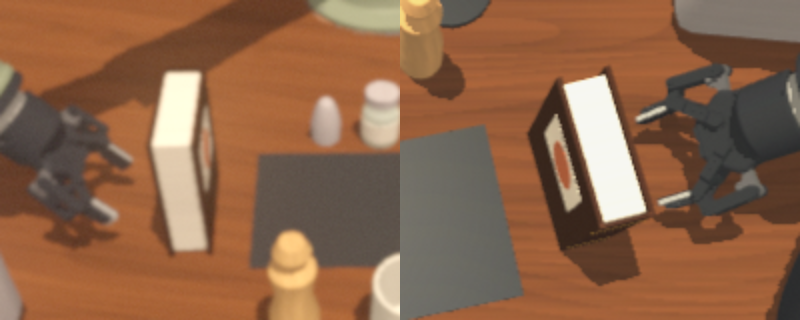

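The fingers are behind the book, one near each end of its width, with the body tilted away. Next I lower, then slide gently.

Request:
nudge_tcp(
  increments=[
    [0.085, [-0.008, -0.002, 0.028], [0, 0, 0]],
    [0.085, [-0.008, -0.002, 0.028], [0, 0, 0]],
  ],
)

```text
clock: 3.58
position: [0.6133, -0.2249, 0.0088]
tool_rot: [3.141, -0.7, 1.775]
force: [-0.3, -0.3, 0.7]
grip_width: 0.0852
finger_force: 0.0
```

```bash
python3 go.py 0.011 -0.235 0.004 0.7
```

```text
clock 3.58 mat xy [ 0.012  -0.2763] z 0.0088 F [-0.3 -0.3  0.7] rotvec err [-0.002  0.     0.004] d [ 0.0285 -0.0009  0.0303] len 0.042
```

Request:
nudge_tcp(
  increments=[
    [0.085, [0.009, 0, 0.008], [0, 0, 0]],
    [0.085, [0.015, 0, 0.013], [0, 0, 0]],
    [0.085, [0.020, 0, 0.017], [0, 0, 0]],
    [0.085, [0.025, 0, 0.021], [0, 0, 0]],
    [0.085, [0.030, 0, 0.025], [0, 0, 0]],
  ],
)

```text
clock: 4.2
position: [0.6048, -0.1869, 0.0076]
tool_rot: [-3.142, -0.7, 1.774]
force: [0.1, 0.8, 0.5]
grip_width: 0.0849
finger_force: 0.0
```

```bash
python3 go.py 0.011 -0.12 0.004 0.7
```

```text
clock 4.2 mat xy [ 0.0113 -0.2374] z 0.0076 F [0.1 0.8 0.5] rotvec err [-0.002  0.     0.002] d [0.0875 0.0001 0.0783] len 0.117
```

Request:
nudge_tcp(
  increments=[
    [0.085, [0.007, 0, 0.007], [0, 0, 0]],
    [0.085, [0.014, 0, 0.013], [0, 0, 0]],
    [0.085, [0.021, 0, 0.019], [0, 0, 0]],
    [0.085, [0.028, 0, 0.025], [0, 0, 0]],
    [0.085, [0.035, 0, 0.031], [0, 0, 0]],
  ],
)

```text
clock: 4.82
position: [0.5955, -0.1411, 0.0065]
tool_rot: [3.141, -0.7, 1.774]
force: [1.3, -5.1, 3.2]
grip_width: 0.0848
finger_force: 2.8
```

```bash
python3 go.py 0.011 -0.12 0.005 0.7
python3 -c "
from h import *
for n in('scene','top'): cv2.imwrite(f'pics/{n}2.png',bot.grab_frame(n))
a,b=[cv2.imread(f'pics/{n}2.png') for n in('scene','top')]
cv2.imwrite('pics/c2.png',np.hstack([cv2.resize(a[130:290,90:290],None,fx=2,fy=2),cv2.resize(b[80:240,240:440],None,fx=2,fy=2)]))"
```

```text
clock 4.83 mat xy [ 0.0112 -0.1906] z 0.0065 F [ 1.3 -5.1  3.2] rotvec err [-0.002  0.     0.002] d [ 0.0531 -0.      0.0466] len 0.071
```

View pics/c2.png

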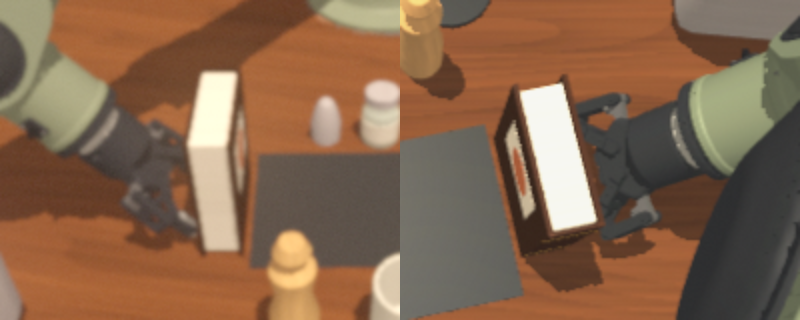

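The book is sliding upright, aligned with the mat, and its front is now near the mat edge. I measure the offset between the TCP and the book, then continue.

Create bk.py:
```python
import sys
from h import *
C=np.array([.5466,.0435]); a=.200; M=np.array([[np.cos(a),-np.sin(a)],[np.sin(a),np.cos(a)]])
im=bot.grab_frame('top'); cv2.imwrite(f'pics/top_{sys.argv[1]}.png',im); hsv=cv2.cvtColor(im,cv2.COLOR_BGR2HSV)
c=big(((hsv[...,1]<60)&(hsv[...,2]>170)).astype(np.uint8)*255,(215,100,380,215))
r=cv2.minAreaRect(ray('top',c[:,0],.178)[:,:2].astype(np.float32)); b=cv2.boxPoints(r)
print('book mat xy',M.T@(np.array(r[0])-C),'size',r[1],'angle',r[2])
```

```bash
python3 bk.py 2
```

```text
book mat xy [ 0.01112248 -0.16625219] size (0.12779876589775085, 0.03899222984910011) angle 11.591007232666016
```

Request:
nudge_tcp(
  increments=[
    [0.085, [0.007, 0, 0.006], [0, 0, 0]],
    [0.085, [0.014, 0, 0.012], [0, 0, 0]],
    [0.085, [0.021, 0, 0.018], [0, 0, 0]],
    [0.085, [0.028, 0, 0.024], [0, 0, 0]],
    [0.085, [0.035, 0, 0.031], [0, 0, 0]],
  ],
)

```text
clock: 5.6
position: [0.5861, -0.0953, 0.0053]
tool_rot: [3.141, -0.7, 1.774]
force: [1.0, -5.4, 2.6]
grip_width: 0.0853
finger_force: 2.7
```

```bash
python3 go.py 0.011 -0.12 0.006 0.7; python3 bk.py 3
```

```text
clock 5.6 mat xy [ 0.0111 -0.1439] z 0.0053 F [ 1.  -5.4  2.6] rotvec err [-0.002  0.     0.002] d [ 0.0187 -0.      0.0149] len 0.024
book mat xy [ 0.01118279 -0.12089925] size (0.1277378648519516, 0.039531219750642776) angle 11.648072242736816
```

Request:
nudge_tcp(
  increments=[
    [0.085, [0.006, 0, 0.005], [0, 0, 0]],
    [0.085, [0.012, 0, 0.01], [0, 0, 0]],
    [0.085, [0.016, 0, 0.0135], [0, 0, 0]],
    [0.085, [0.02, 0, 0.017], [0, 0, 0]],
    [0.085, [0.02, 0, 0.017], [0, 0, 0]],
  ],
)

```text
clock: 6.28
position: [0.5806, -0.0693, 0.0051]
tool_rot: [-3.141, -0.701, 1.774]
force: [-0.6, 0.5, 0.2]
grip_width: 0.0852
finger_force: 0.0
```

```bash
python3 go.py 0.011 -0.17 0.006 0.7; python3 bk.py 4; python3 -c "
from h import *
for n in('scene','top'): cv2.imwrite(f'pics/{n}3.png',bot.grab_frame(n))
a,b=[cv2.imread(f'pics/{n}3.png') for n in('scene','top')]
cv2.imwrite('pics/c3.png',np.hstack([cv2.resize(a[130:290,130:330],None,fx=2,fy=2),cv2.resize(b[80:240,200:400],None,fx=2,fy=2)]))"
```

```text
clock 6.28 mat xy [ 0.0109 -0.1173] z 0.0051 F [-0.6  0.5  0.2] rotvec err [-0.002 -0.001  0.003] d [-0.0397 -0.0001 -0.0346] len 0.053
book mat xy [ 0.01083538 -0.09399034] size (0.12769614160060883, 0.03974064067006111) angle 11.653854370117188
```

View pics/c3.png

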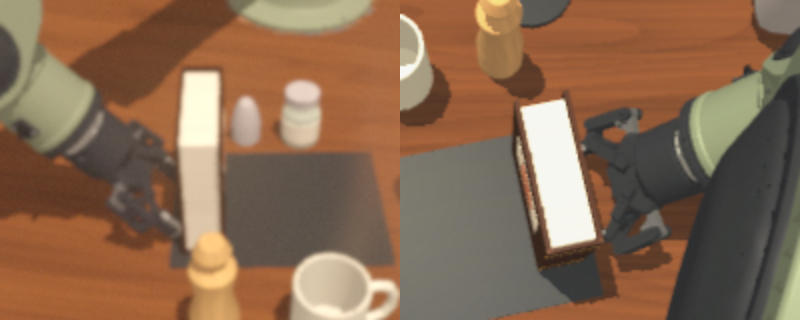

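The foot is wholly on the mat, with a strip of mat visible behind it: book centre at mat y = -0.094, so 16 mm margin. I back off, rise, and then push near the top.

Request:
nudge_tcp(
  increments=[
    [0.085, [-0.046, 0, -0.039], [0, 0, 0]],
    [0.085, [-0.02, 0, -0.07], [0, 0, 0]],
    [0.085, [0.041, 0, -0.142], [0, 0, 0]],
    [0.085, [0.041, 0, -0.142], [0, 0, 0]],
    [0.085, [0.041, 0, -0.142], [0, 0, 0]],
  ],
)

```text
clock: 7.05
position: [0.5938, -0.1293, 0.1425]
tool_rot: [3.137, -0.698, 1.777]
force: [-0.3, -0.3, -0.3]
grip_width: 0.0852
finger_force: 0.0
```

```bash
python3 go.py 0.011 -0.125 0.14 0.7; python3 bk.py 5
```

```text
clock 7.05 mat xy [ 0.012  -0.1788] z 0.1425 F [-0.3 -0.3 -0.3] rotvec err [0.001 0.002 0.004] d [ 0.0396 -0.0008  0.0365] len 0.054
book mat xy [ 0.01083538 -0.09399034] size (0.12769614160060883, 0.03974064067006111) angle 11.653854370117188
```

Request:
nudge_tcp(
  increments=[
    [0.085, [0.02, 0, 0.017], [0, 0, 0]],
    [0.085, [0.036, 0, 0.031], [0, 0, 0]],
    [0.085, [0.045, 0, 0.038], [0, 0, 0]],
    [0.085, [0.053, 0, 0.045], [0, 0, 0]],
    [0.085, [0.061, 0, 0.051], [0, 0, 0]],
  ],
)

```text
clock: 7.72
position: [0.5767, -0.0509, 0.1401]
tool_rot: [-3.141, -0.7, 1.773]
force: [-0.4, -1.2, 1.0]
grip_width: 0.085
finger_force: 0.4
```

```bash
python3 go.py 0.011 -0.07 0.142 0.7; python3 bk.py 6
```

```text
clock 7.72 mat xy [ 0.0107 -0.0985] z 0.1401 F [-0.4 -1.2  1. ] rotvec err [-0.002  0.     0.002] d [0.0231 0.0003 0.0169] len 0.029
book mat xy [ 0.011392   -0.07323668] size (0.12935201823711395, 0.04115376994013786) angle 11.56429386138916
```

It is tipping: the head has moved 21 mm and the contact force is low. I continue past the balance point.

Request:
nudge_tcp(
  increments=[
    [0.085, [0.008, 0, 0.007], [0, 0, 0]],
    [0.085, [0.016, 0, 0.014], [0, 0, 0]],
    [0.085, [0.024, 0, 0.02], [0, 0, 0]],
    [0.085, [0.028, 0, 0.024], [0, 0, 0]],
    [0.085, [0.028, 0, 0.024], [0, 0, 0]],
  ],
)

```text
clock: 8.4
position: [0.5694, -0.0145, 0.1401]
tool_rot: [3.142, -0.7, 1.774]
force: [-0.6, 0.1, -0.1]
grip_width: 0.085
finger_force: 0.0
```

Request:
nudge_tcp(
  increments=[
    [0.085, [-0.04, 0, -0.034], [0, 0, 0]],
    [0.085, [-0.06, 0, -0.05], [0, 0, 0]],
    [0.085, [-0.06, 0, -0.05], [0, 0, 0]],
    [0.085, [-0.06, 0, -0.05], [0, 0, 0]],
    [0.085, [-0.06, 0, -0.05], [0, 0, 0]],
  ],
)

```text
clock: 9.02
position: [0.5851, -0.0905, 0.1398]
tool_rot: [3.141, -0.7, 1.775]
force: [-0.3, -0.5, -0.7]
grip_width: 0.085
finger_force: 0.0
```

```bash
python3 -c "
from h import *
for n in('scene','top'): cv2.imwrite(f'pics/{n}4.png',bot.grab_frame(n))
a,b=[cv2.imread(f'pics/{n}4.png') for n in('scene','top')]
cv2.imwrite('pics/c4.png',np.hstack([cv2.resize(a[130:330,150:400],None,fx=1.6,fy=1.6),cv2.resize(b[60:260,100:350],None,fx=1.6,fy=1.6)]))"
```

```text
(no output)
```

View pics/c4.png

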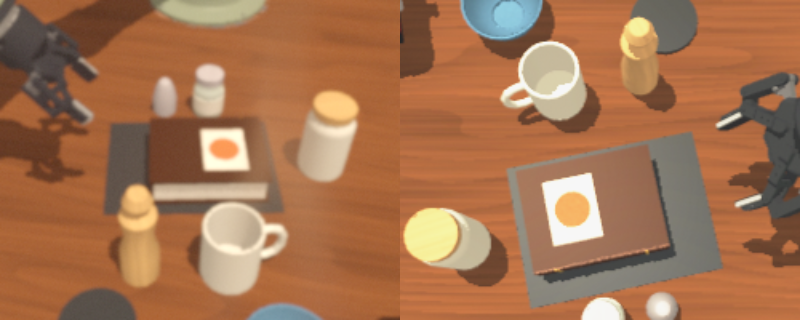

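The book lies flat, with mat visible on all sides and everything else standing. I check the extents of its top face at z = 0.05 and the bystanders' positions.

Request:
nudge_tcp(
  increments=[
    [0.085, [0, 0, -0.05], [0, 0, 0]],
    [0.085, [0, 0, -0.08], [0, 0, 0]],
    [0.085, [0, 0, -0.08], [0, 0, 0]],
    [0.085, [0, 0, -0.08], [0, 0, 0]],
  ],
)

```text
clock: 9.62
position: [0.5953, -0.1409, 0.2003]
tool_rot: [-3.141, -0.701, 1.774]
force: [-0.2, -0.0, -0.6]
grip_width: 0.0851
finger_force: 0.0
```

Run:
```python
from h import *
C=np.array([.5466,.0435]); a=.200; M=np.array([[np.cos(a),-np.sin(a)],[np.sin(a),np.cos(a)]])
p=np.array([[516,161],[648,147],[669,247],[537,272]],float); p[:,0]-=400; p=p/1.6+[99.7,59.7]
print(np.round((ray('top',p,.05)[:,:2]-C)@M,4))
d=cv2.absdiff(cv2.imread('pics/top0.png'),bot.grab_frame('top')).max(2)
for n,b in dict(canister=(100,185,160,235),jar=(210,243,242,274),salt=(252,240,276,265),mill=(235,65,265,122),mug=(160,82,220,138)).items(): print(n,(d[b[1]:b[3],b[0]:b[2]]>60).mean().round(3))
print(bot.observe()['force'])
```

```text
[[ 0.0945  0.1107]
 [ 0.0775 -0.0661]
 [-0.0595 -0.0656]
 [-0.0566  0.1088]]
canister 0.0
jar 0.0
salt 0.0
mill 0.0
mug 0.0
[-0.16785856 -0.80640223 -0.27386909]
```

The book spans mat y from -0.066 to 0.110 and mat x from about -0.06 to 0.08, inside the mat's ±0.135 and ±0.100. My reading of the first corner is a little off, since the book's width is 140 mm. The bystanders have not moved and the gripper is clear.

```bash
python3 -c "
from workcell import bot
print(bot.job_done())"
```

```text
the job is handed in; nothing more can be done
None
```

The job is handed in: the cookbook was slid standing onto the mat, then toppled to lie flat and wholly on it, with the canister, mug, mill, jar and salt shaker unmoved and the gripper clear, at about 9.7 s of the 54 s allowed.

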